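Weigh the jaw specimen on the sprung scale

TASK

Pick up the small beige carrier with the plaster jaw by its black grip and hang it by its wire bail on the hook of the sprung scale. Let the weight down onto the spring gently while you still hold it, so that the pointer creeps down without a jump, a bounce or going past the red mark, and let go only when the spring bears all of it. Leave it hanging level and still from the hook, and do not disturb anything else on the table.

Things in the scene. Friction and masses are not known exactly. Their poses are not given: they have to be found in the camera images.
- carrier: The load: beige tray 90 (own x) x 125 (own y) x 28 mm with a plaster jaw 35 mm high and a fixed wire bail standing over it in its own y-z plane (uprights at y = +-58 mm); the bail's window is open, so a hook can pass through along own x. Origin: centre of the underside, z up. Balanced about its middle. Weighs 0.36 to 0.84 kg, different each time. Do not tip or drop it.
- carrier_bar (a point): middle of the bail's level bar, on its centre line: 7 mm round steel along the carrier's y (straight within +-46 mm), 115 mm above the carrier's underside. A 12 mm thick neck stands on its middle and carries the grip. Axes as the carrier
- carrier_grip (a point): centre of the black square grip, 26 x 26 mm and 36 mm high, 44 mm above the bar (its lower edge 26 mm above the bar); its faces look along the carrier's x and y
- scale_stand: Sprung scale, fixed: grey base 130 x 150 x 22 mm and a white column (28 x 44 mm, 296 mm high) on the origin, which lies at table height on the column's axis. The steel hook sticks out along own -x. On the column's front and back black ticks every 10 mm, a red pointer, and a red end mark low down.
- hook_seat (a point): Where the bar's centre line lies at the bottom of the hook, 130 mm out from the column, 231.5 mm high when empty; moves with the hook, axes as the stand. The 8 mm wire hook: a level arm (top 12 mm above this point) ending in an open-topped U, mouth 18 mm wide; the tip is the outer end, 14 mm farther out (-x), top 19 mm above this point. The bar lies across the arm (along y) and goes over the tip, down into the U.
- scale_hook (a joint): Travel of hook and red pointer down from empty, m (0 empty, grows downward). Lightly damped spring, 120 N/m; the hook's own weight is balanced. Red mark at 0.085, stop at 0.095. Delicate: the pointer must never pass the red mark nor move faster than 0.08 m/s, up or down (as it would if the load were let go more than about 4 mm off balance).
- specimen_tray: Bystander, loose: beige tray 190 x 270 x 45 mm with a foil-wrapped specimen; origin at the centre of its underside
- file_box: Bystander, loose: beige file organiser 100 x 160 x 28 mm with a raised tinted lid about 110 mm high along its own +x edge; origin at the centre of its underside
- rinse_bottle: Bystander, loose: clear rinse bottle with blue cap, 44 mm across, 100 mm high; origin at the centre of its underside
- steel_cup: Bystander, loose: small steel bowl, 64 mm across, 40 mm high; origin at the centre of its underside
- sample_jar: Bystander, loose: small amber jar, 40 mm across, 50 mm high; origin at the centre of its underside

How it is judged:
By the outcome, as a careful person would: the job done as asked, in the order asked, and still so for the second after the job is handed in, with the robot touching nothing.
It also fails if it takes over 51 s, if anything falls off the work surface, if the arm or the gripper's body presses on something with over 40 N, if the wrist force passes 120 N, or if a joint passes its speed limit or range.

ROBOT

A 6-joint arm with a two-finger parallel gripper is mounted at the origin on the work surface. World frame = base frame: x ahead of the robot, y to its left, z up, the work surface at z = 0. Lengths are in m, angles in rad, forces in N, time in s.
With the tool pointing down it reaches from about 0.425 to 0.925 m from the base axis. Payload 12.5 kg.
Tool frame: the origin (TCP) lies midway between the tips of the shut fingers; the grasp point (between the pads) lies 19 mm behind it (ctrl.grip_depth is the distance from the TCP to the grasp point, in m); z points along the fingers, y is the line along which they close (so a half turn about z gives the same grasp; the last joint's range is limited). The gripper opens to 85 mm and grips with 20 to 120 N. Pads are 22 mm wide; open, the fingers measure 114 mm over their backs; the gripper's body (76 mm by 85 mm) begins 54 mm behind the grasp point. The pads swing forward as they close: fully open they stand 13 mm farther back than shut.
Start: joints at [-1.333, 0.491, 1.559, -0, 1.092, -0.106], TCP at [0.211, -0.588, 0.231] pointing down, gripper open.
Joint ranges: [-3.1, 3.1], [-0.84, 2.19], [0.05, 2.79], [-1.13, 4.28], [0.06, 2.93], [-2.69, 2.69]. Speed limits (rad/s): [2.22, 2.22, 2.79, 3.14, 3.14, 3.14].

INTERFACE

Orientations are given as a 3x3 rotation matrix whose columns are the frame's x, y, z axes.
In Python, from station import ctrl gives the robot as it stands.
- The arm moves only by the tool play_rows, never from a script. Its argument "moves" is one flat list of numbers, 7 for each row, row after row: the turn, a rotation vector about the tool's x, y, z in degrees, then the shift along the tool's x, y, z in mm, then the finger opening in mm, from 0 to 85.4. In form: [ax, ay, az, x, y, z, gripper, ax, ay, az, x, y, z, gripper, ...]. A call has 1 to 20 rows; each row shifts and turns the commanded pose from where the row before left it, along the tool's axes as they then stand; what a row does not reach is not made up. A row lasts 1/8 s, in which the tool goes at most 62.5 mm and 10.7 degrees, less where a joint would pass 70% of its speed; a pose out of reach is approached as far as the arm can. A call is refused whole if a number of a shift passes 62.5 or a number of a turn 10.7, either way. A call with a gripper value outside its range is refused whole. The fingers move at their own pace and stop on an object; the grip force is fixed at half the most. Time passes only in rows, so rows that do not move let the fingers close. It gives the time, the measured TCP pose, the force, the opening and the grip force at its end, in the units of the state.
- ctrl.observe(): the state, without advancing time (a new reading comes with each control period).
- ctrl.read_camera(name): name is "scene" or "top" or "wrist"; returns the picture (420x560x3 uint8, blue, green, red); there is no depth.
- ctrl.camera_model(name): a dict with "camera_matrix" (3x3 intrinsics, pixels), "R" (3x3) and "t" (3): a world point X has camera coordinates R X + t. Camera axes: x right, y down, z forward; pixel columns grow to the right and rows downward; lengths in m; the calibration is good to about 2 mm. A picture is of the moment at which its call begins: read the wrist's pose just before it. camera_model takes no time and is no camera call; for the wrist camera it gives the pose at the moment of the call.
- ctrl.hand_in(): hands the job in; it is judged then, once.
The state is a dict: "time_s": time; "joint_positions": joint angles; "joint_velocities": joint speeds; "tau": joint torques, N m; "eef_pos": TCP position; "ee_rot": TCP orientation; "wrist_force": force on the tool from outside, world axes, zero at the start; "ft_torque": the same for the moment, N m; "gripper_width": finger opening in m; "grip_force": force on a finger pad.
Only numpy, scipy, OpenCV 4.12 (cv2) and the standard library are available. Lean on these libraries where they do the work, as an engineer would, in place of code of your own. Each camera call takes 0.05 s, during which the arm holds its last target. There are 200 camera calls.

## Working session

There is one attempt and no reset: what is moved stays moved. The work goes in short steps, Python scripts to look and compute and a tool call to move; the robot and the scene stay as the last step left them, time stands still between calls to the robot, and variables do not carry over. Pictures are saved under pics/ and viewed, at most 10 in all, crops included, and the job is handed in when it is done.

Besides the shell and the picture viewer there is one more tool, called in YAML: its name, and indented under it one key for each argument. play_rows: Moves the arm, as the interface text tells. Its arguments: {"type":"object","properties":{"moves":{"type":"array"}},"required":["moves"]}

```bash
ls; mkdir -p pics
python3 - <<'E'
from station import ctrl
import cv2
s=ctrl.observe();print(s['time_s'],s['eef_pos'],s['ee_rot'],s['wrist_force'],ctrl.grip_depth)
for n in("scene","top"):
    cv2.imwrite(f'pics/{n}0.png',cv2.resize(ctrl.read_camera(n),(800,600)));m=ctrl.camera_model(n);print(n,m)
E
```

```text
pics
0.0 [ 0.21060627 -0.58821276  0.2307174 ] [[ 9.41504373e-01  3.37000661e-01 -2.62799753e-04]
 [ 3.37000742e-01 -9.41503746e-01  1.09389554e-03]
 [ 1.21216568e-04 -1.11847115e-03 -9.99999367e-01]] [0.0647242  0.14605726 0.28104142] 0.0187
scene {'camera_matrix': array([[456.04543491,   0.        , 282.12447016],
       [  0.        , 456.04543491, 205.29167904],
       [  0.        ,   0.        ,   1.        ]]), 'R': array([[ 0.34387682,  0.93899694, -0.00578564],
       [ 0.80928184, -0.29948659, -0.50534215],
       [-0.47624746,  0.16909323, -0.86289967]]), 't': array([-0.21262412, -0.38295578,  1.58135695])}
top {'camera_matrix': array([[466.19059851,   0.        , 273.05633449],
       [  0.        , 466.19059851, 213.92604128],
       [  0.        ,   0.        ,   1.        ]]), 'R': array([[-0.00398957, -0.99999023, -0.00190415],
       [-0.9823133 ,  0.0042755 , -0.18719591],
       [ 0.18720222,  0.00112364, -0.98232075]]), 't': array([0.0114835 , 0.56913122, 1.53238307])}
```

View pics/scene0.png

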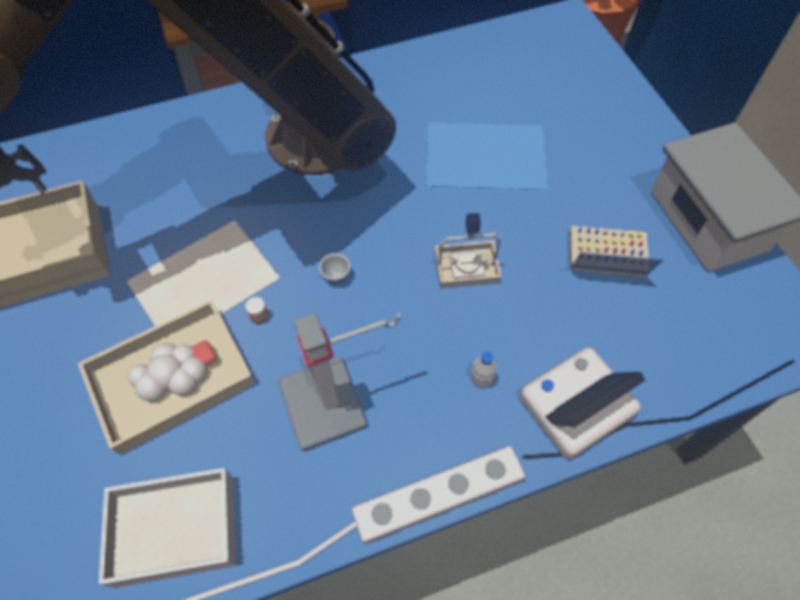

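View pics/top0.png

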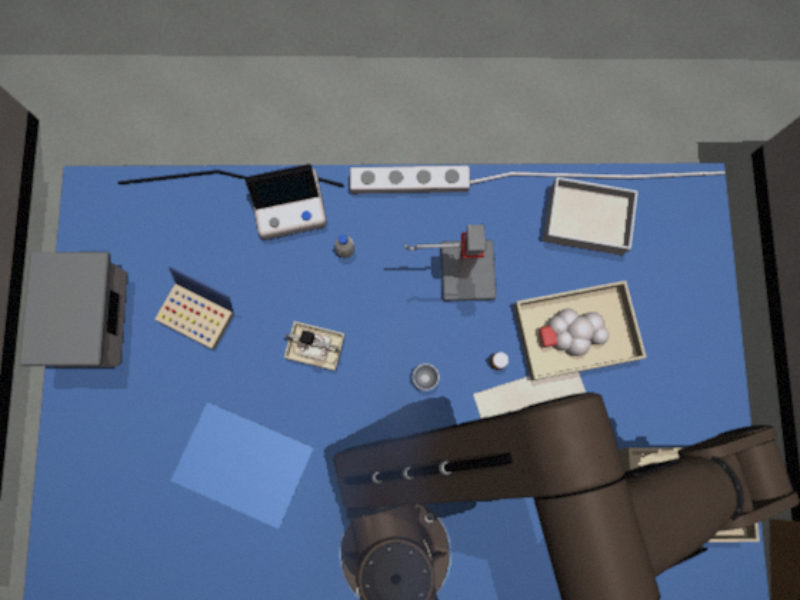

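The top view has the carrier at about (315,345) with its grip at (307,338). The hook tip is at (408,246), pointing towards world +y. I'll enlarge both to measure them.

Run:
```python
import cv2,numpy as np
from station import ctrl
a=ctrl.read_camera('scene');b=ctrl.read_camera('top')
def c(im,u,v): # 80x60 crop, x5
    return cv2.resize(im[v:v+60,u:u+80],(400,300),interpolation=cv2.INTER_CUBIC)
cv2.imwrite('pics/m1.png',np.vstack([np.hstack([c(a,290,142),c(a,205,212)]),np.hstack([c(b,180,212),c(b,275,150)])]))
```

```text
(no output)
```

View pics/m1.png

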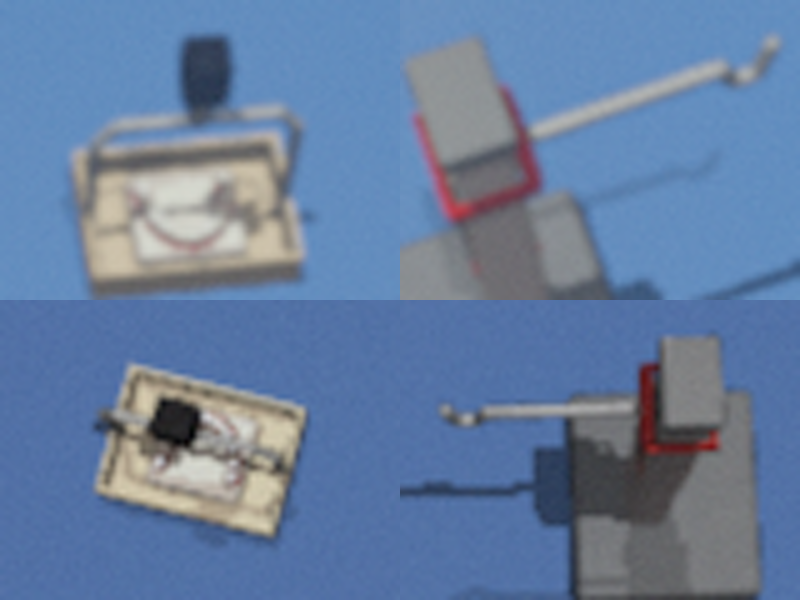

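Montage readings:
- **Tray rim, top view:** (132,362), (306,405), (275,537), (97,492).
- **Grip top:** (178,418) in the top view and (205,42) in the scene view.
- **Hook tip:** (773,40) in the scene view and (446,411) in the top view.
- **U bottom:** (743,77) in the scene view and (466,418) in the top view.

```bash
cat > h.py <<'E'
import numpy as np
from station import ctrl
def ray(cam,u,v,z,m=None):
    m=m or ctrl.camera_model(cam);K,R,t=m['camera_matrix'],m['R'],m['t']
    d=R.T@np.linalg.solve(K,[u,v,1]);c=-R.T@t
    return c+d*(z-c[2])/d[2]
def tri(obs):
    A=[];b=[]
    for m,u,v in obs:
        K,R,t=m['camera_matrix'],m['R'],m['t'];d=R.T@np.linalg.solve(K,[u,v,1]);d/=np.linalg.norm(d);c=-R.T@t
        P=np.eye(3)-np.outer(d,d);A.append(P);b.append(P@c)
    X=np.linalg.lstsq(np.vstack(A),np.hstack(b),rcond=None)[0]
    return X
E
python3 - <<'E'
from h import *
np.set_printoptions(precision=4,suppress=True)
S=ctrl.camera_model('scene');T=ctrl.camera_model('top')
tc=lambda x,y:(180+x/5-.4,212+(y-300)/5-.4); th=lambda x,y:(275+(x-400)/5-.4,150+(y-300)/5-.4)
sc=lambda x,y:(290+x/5-.4,142+y/5-.4); sh=lambda x,y:(205+(x-400)/5-.4,212+y/5-.4)
P=np.array([ray('top',*tc(*p),.028) for p in[(132,362),(306,405),(275,537),(97,492)]])
print(P,P.mean(0)); 
for i in range(4):
    d=P[(i+1)%4]-P[i];print(np.linalg.norm(d),np.degrees(np.arctan2(d[1],d[0])))
Q=np.array([ray('scene',*sc(*p),.028) for p in[(75,150),(280,133)]]);print('scene rim',Q)
print('grip c',tri([(T,*tc(176,422)),(S,*sc(206,75))]))
print('grip top ray',ray('top',*tc(178,418),.177))
print('tip',tri([(T,*th(446,411)),(S,*sh(773,40))]),ray('top',*th(446,411),.2505),ray('scene',*sh(773,40),.2505))
print('U',tri([(T,*th(466,420)),(S,*sh(743,77))]),ray('top',*th(466,420),.226),ray('scene',*sh(743,77),.226))
a=ray('top',*th(490,413),.2435);b=ray('top',*th(636,407),.2435);print('arm',a,b,np.degrees(np.arctan2(*(a-b)[[1,0]])))
a=ray('scene',*sh(722,66),.2435);b=ray('scene',*sh(535,130),.2435);print('arm',a,b,np.degrees(np.arctan2(*(a-b)[[1,0]])))
C=np.array([ray('top',*th(*p),.296) for p in[(662,338),(720,338),(720,428),(662,430)]]);print(C,C.mean(0))
C=np.array([ray('scene',*sh(*p),.296) for p in[(405,60),(477,38),(522,140),(445,168)]]);print(C,C.mean(0))
E
```

```text
[[0.5398 0.2403 0.028 ]
 [0.5093 0.1201 0.028 ]
 [0.4188 0.1404 0.028 ]
 [0.45   0.2621 0.028 ]] [0.4795 0.1907 0.028 ]
0.1239789257341628 -104.2170360646396
0.09274269509195862 167.38864866789518
0.12567170590554008 75.63514450461638
0.09238650024002576 -13.654922824970436
scene rim [[0.4185 0.1459 0.028 ]
 [0.4502 0.2675 0.028 ]]
grip c [0.4794 0.1931 0.1591]
grip top ray [0.4792 0.189  0.177 ]
tip [ 0.6617 -0.0229  0.2501] [ 0.6612 -0.0241  0.2505] [ 0.6622 -0.0217  0.2505]
U [ 0.6627 -0.037   0.2251] [ 0.6625 -0.037   0.226 ] [ 0.6632 -0.0372  0.226 ]
arm [ 0.6619 -0.051   0.2435] [ 0.6652 -0.1399  0.2435] 92.17688377685154
arm [ 0.6632 -0.047   0.2435] [ 0.6648 -0.1372  0.2435] 90.99145751675789
[[ 0.6921 -0.1505  0.296 ]
 [ 0.692  -0.1846  0.296 ]
 [ 0.6372 -0.1829  0.296 ]
 [ 0.6362 -0.1491  0.296 ]] [ 0.6644 -0.1668  0.296 ]
[[ 0.6395 -0.1829  0.296 ]
 [ 0.6399 -0.1505  0.296 ]
 [ 0.6941 -0.1463  0.296 ]
 [ 0.6954 -0.1807  0.296 ]] [ 0.6672 -0.1651  0.296 ]
```

The stand column is at about (0.666, −0.166) and the hook points along 91.5°. The seat is at about (0.663, −0.037). The carrier is at (0.479, 0.192) with its y axis at about 75.9°. I'll move over the carrier, then turn.

play_rows:
  moves: [0,0,0,40.5,-19.1,-11.7,85,0,0,0,40.5,-19.1,-11.7,85,0,0,0,40.5,-19.1,-11.7,85,0,0,0,40.5,-19.1,-11.7,85,0,0,0,40.5,-19.1,-11.7,85,0,0,0,40.5,-19.1,-11.7,85,0,0,0,27.8,-43.1,0,85,0,0,0,27.8,-43.1,0,85,0,0,0,27.8,-43.1,0,85,0,0,0,27.8,-43.1,0,85,0,0,0,27.8,-43.1,0,85,0,0,0,27.8,-43.1,0,85,0,0,0,17.8,-45.3,3.3,85,0,0,0,17.8,-45.3,3.3,85,0,0,0,17.8,-45.3,3.3,85,0,0,0,17.8,-45.3,3.3,85,0,0,0,17.8,-45.3,3.3,85,0,0,0,17.8,-45.3,3.3,85]

```text
time_s: 2.45
eef_pos: [0.4794, 0.1946, 0.2816]
ee_rot: [[0.941, 0.337, 0.0], [0.337, -0.941, -0.0], [0.0, 0.0, -1.0]]
wrist_force: [0.7, -0.3, -0.1]
gripper_width: 0.085
grip_force: 0.0
```

play_rows:
  moves: [0,0,-9.4,0,0,0,85,0,0,-9.4,0,0,0,85,0,0,-9.4,0,0,0,85,0,0,-9.4,0,0,0,85,0,0,-9.4,0,0,0,85,0,0,-9.2,0,0,0,85,0,0,0,0,0,0,85,0,0,0,0,0,0,85]

```text
time_s: 3.45
eef_pos: [0.4796, 0.1929, 0.2816]
ee_rot: [[0.247, 0.969, -0.0], [0.969, -0.247, -0.0], [-0.0, -0.0, -1.0]]
wrist_force: [-0.8, -0.1, -0.4]
gripper_width: 0.0854
grip_force: 0.0
```

Run:
```python
from h import *
import cv2
s=ctrl.observe();print(s['time_s'],s['eef_pos'],s['ee_rot'].round(4),s['wrist_force'],s['joint_positions'])
m=ctrl.camera_model('wrist');np.savez('w1.npz',**m);im=ctrl.read_camera('wrist')
cv2.imwrite('pics/w1.png',cv2.resize(im,(800,600)))
```

```text
3.45 [0.47962432 0.19293875 0.28162559] [[ 2.471e-01  9.690e-01 -1.000e-04]
 [ 9.690e-01 -2.471e-01 -1.000e-04]
 [-1.000e-04 -1.000e-04 -1.000e+00]] [-0.82075465 -0.14021512 -0.37751077] [ 2.54685507e-01  2.84834999e-01  1.75155219e+00 -9.65537797e-05
  1.10532349e+00  5.04387062e-01]
```

View pics/w1.png

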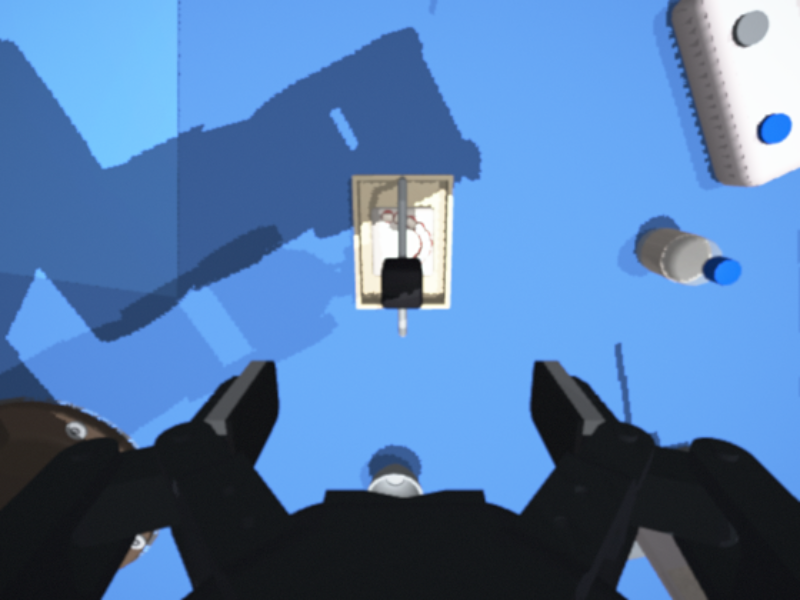

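The wrist view shows the carrier squared to the tool. The bar is vertical at u≈402, the grip spans (381–423, 259–308), and the rim corners are (352,177), (453,177), (450,307) and (356,307).

Run:
```python
from h import *
np.set_printoptions(precision=4,suppress=True)
m=dict(np.load('w1.npz'));s=ctrl.observe();R=s['ee_rot'];p=s['eef_pos']
f=lambda x,y,z:ray('',x*.7-.15,y*.7-.15,z,m)
for n,a in dict(bar1=(402,185,.115),bar2=(402,333,.115),gripbl=(386,308,.177),gripbr=(420,308,.177),griptl=(381,262,.177),griptr=(423,262,.177),gt0=(402,284,.177),r1=(352,177,.028),r2=(453,177,.028)).items():
    X=f(*a);print(n,X,'tool mm',(R.T@(X-p))*1e3)
print(m['R'],m['t'],-m['R'].T@m['t'])
```

```text
bar1 [0.4917 0.2469 0.115 ] tool mm [ 55.3248  -1.6336 166.6263]
bar2 [0.464  0.1392 0.115 ] tool mm [-55.9504  -1.9452 166.6385]
gripbl [0.4651 0.1817 0.177 ] tool mm [-14.3972 -11.2895 104.6342]
gripbr [0.4851 0.1766 0.177 ] tool mm [-14.4307   9.3564 104.6337]
griptl [0.4697 0.2101 0.177 ] tool mm [ 14.1836 -13.8528 104.6311]
griptr [0.4936 0.204  0.177 ] tool mm [ 14.1454  10.8656 104.6305]
gt0 [0.4783 0.194  0.177 ] tool mm [  0.7198  -1.5317 104.6323]
r1 [0.4488 0.2608 0.028 ] tool mm [ 58.2202 -46.5933 253.627 ]
r2 [0.5361 0.2385 0.028 ] tool mm [ 58.0929  43.526  253.625 ]
[[ 0.9688 -0.2478  0.0007]
 [-0.238  -0.9296  0.2813]
 [-0.0691 -0.2727 -0.9596]] [-0.4167  0.2413  0.5127] [0.4966 0.2608 0.4244]
```

play_rows:
  moves: [0,0,0,0,-1.6,20,85,0,0,0,0,0,25,85,0,0,0,0,0,25,85,0,0,0,0,0,22,85,0,0,0,0,0,20,85,0,0,0,0,0,16,85,0,0,0,0,0,10,85,0,0,0,0,0,4.6,85,0,0,0,0,0,0,60,0,0,0,0,0,0,45,0,0,0,0,0,0,36,0,0,0,0,0,0,31,0,0,0,0,0,0,28,0,0,0,0,0,0,25,0,0,0,0,0,0,20,0,0,0,0,0,0,15,0,0,0,0,0,0,15,0,0,0,0,0,0,15]

```text
time_s: 5.75
eef_pos: [0.4781, 0.1934, 0.1393]
ee_rot: [[0.244, 0.97, 0.0], [0.97, -0.244, -0.0], [0.0, 0.0, -1.0]]
wrist_force: [-2.0, -0.2, 6.5]
gripper_width: 0.0252
grip_force: 59.3
```

play_rows:
  moves: [0,0,0,0,0,-1,15,0,0,0,0,0,-2,15,0,0,0,0,0,-4,15,0,0,0,0,0,-7,15,0,0,0,0,0,-10,15,0,0,0,0,0,-15,15,0,0,0,0,0,-20,15,0,0,0,0,0,-22,15,0,0,0,0,0,-22,15,0,0,0,0,0,-20,15,0,0,0,0,0,-14,15,0,0,0,0,0,-7,15,0,0,0,0,0,-3,15,0,0,0,0,0,0,15,0,0,0,0,0,0,15]

```text
time_s: 7.62
eef_pos: [0.478, 0.1933, 0.2855]
ee_rot: [[0.244, 0.97, -0.001], [0.97, -0.244, -0.0], [-0.001, -0.001, -1.0]]
wrist_force: [0.0, 0.8, -7.3]
gripper_width: 0.0252
grip_force: 59.6
```

play_rows:
  moves: [0,0,2,0,0,0,15,0,0,5,0,0,0,15,0,0,8,0,0,0,15,0,0,8,0,0,0,15,0,0,8,0,0,0,15,0,0,8,0,0,0,15,0,0,8,0,0,0,15,0,0,8,0,0,0,15,0,0,8,0,0,0,15,0,0,6,0,0,0,15,0,0,3.5,0,0,0,15,0,0,2,0,0,0,15,0,0,0,0,0,0,15,0,0,0,0,0,0,15]

```text
time_s: 9.38
eef_pos: [0.4781, 0.1933, 0.286]
ee_rot: [[1.0, 0.025, 0.0], [0.025, -1.0, -0.0], [0.0, 0.0, -1.0]]
wrist_force: [-0.3, -0.2, -7.8]
gripper_width: 0.0256
grip_force: 59.6
```

Run:
```python
from h import *
import cv2
np.set_printoptions(precision=4,suppress=True)
s=ctrl.observe();print(s['time_s'],s['eef_pos'],s['ee_rot'],s['wrist_force'],s['ft_torque'],s['gripper_width'])
a=ctrl.read_camera('scene');b=ctrl.read_camera('top');w=ctrl.read_camera('wrist')
c=lambda im,u,v,W=100,H=75:cv2.resize(im[v:v+H,u:u+W],(400,300),interpolation=cv2.INTER_CUBIC)
for n,im in(('scene',a),('top',b)):
    m=ctrl.camera_model(n);q=m['camera_matrix']@(m['R']@(s['eef_pos']-[0,0,.08])+m['t']);q/=q[2];print(n,q[:2])
    u,v=int(q[0])-50,int(q[1])-40;print(u,v)
    globals()['c'+n]=c(im,u,v)
cv2.imwrite('pics/m2.png',np.vstack([np.hstack([cscene,ctop]),np.hstack([c(w,180,80,200,150),c(w,0,0,560,420)])]))
```

```text
9.375 [0.4781 0.1933 0.286 ] [[ 0.9997  0.025   0.    ]
 [ 0.025  -0.9997 -0.0001]
 [ 0.      0.0001 -1.    ]] [-0.2534 -0.1812 -7.7568] [ 0.0017 -0.0155 -0.0066] 0.025647119817896493
scene [331.9891 145.6547]
281 105
top [212.5858 234.1928]
162 194
```

View pics/m2.png

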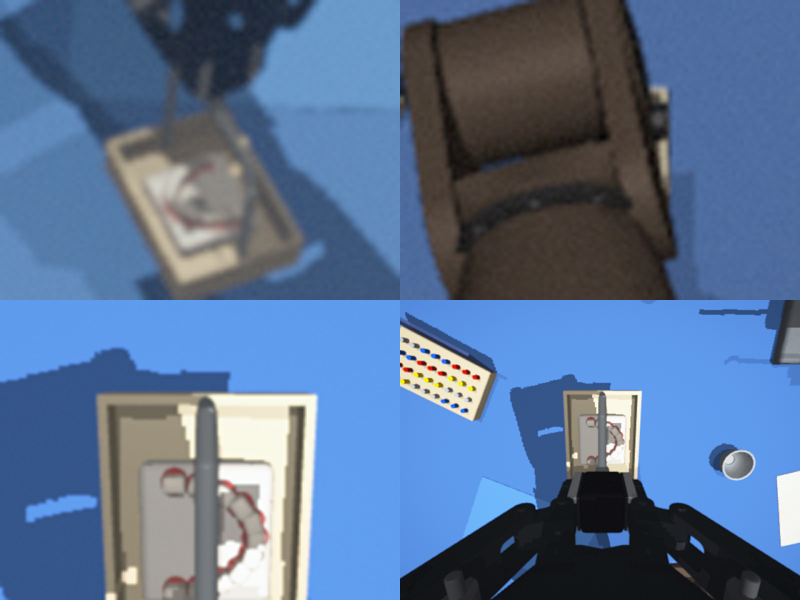

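The carrier is held level and square and weighs about 7.7 N, so I expect about 64 mm of travel. Moving to the front of the hook.

play_rows:
  moves: [0,0,0,4,2.5,0,15,0,0,0,10,6,0,15,0,0,0,18,11,0,15,0,0,0,24,14,0,15,0,0,0,26,15.5,0,15,0,0,0,26,15.5,0,15,0,0,0,26,15.5,0,15,0,0,0,22,13.5,0,15,0,0,0,14,8,0,15,0,0,0,7,4,0,15,0,0,0,2.4,2,0,15,0,0,0,0,6,0,15,0,0,0,0,14,0,15,0,0,0,0,20,0,15,0,0,0,0,20,0,15,0,0,0,0,14,0,15,0,0,0,0,9,0,15,0,0,0,0,5,0,15,0,0,0,0,2,0,15,0,0,0,0,0,0,15]

```text
time_s: 12.02
eef_pos: [0.6623, 0.0006, 0.2861]
ee_rot: [[1.0, 0.025, -0.0], [0.025, -1.0, 0.0], [-0.0, -0.0, -1.0]]
wrist_force: [0.9, -0.4, -8.5]
gripper_width: 0.0255
grip_force: 60.0
```

Run:
```python
from h import *
import cv2
np.set_printoptions(precision=4,suppress=True)
s=ctrl.observe();print(s['time_s'],s['eef_pos'],s['ee_rot'],s['wrist_force'],s['ft_torque'],s['gripper_width'])
m=ctrl.camera_model('wrist');np.savez('w2.npz',**m);w=ctrl.read_camera('wrist')
a=ctrl.read_camera('scene')
m=ctrl.camera_model('scene');q=m['camera_matrix']@(m['R']@(s['eef_pos']-[0,0,.04])+m['t']);q/=q[2];u,v=int(q[0])-50,int(q[1])-75;print(u,v)
cv2.imwrite('pics/m3.png',np.hstack([cv2.resize(a[v:v+150,u:u+100],(400,600),interpolation=2),cv2.resize(w[60:360,230:430],(400,600),interpolation=2)]))
```

```text
12.025 [0.6623 0.0006 0.2861] [[ 0.9997  0.0247 -0.    ]
 [ 0.0247 -0.9997  0.    ]
 [-0.     -0.     -1.    ]] [ 0.9164 -0.3507 -8.4869] [-0.0372  0.0173  0.0297] 0.025494215309881815
238 142
```

View pics/m3.png

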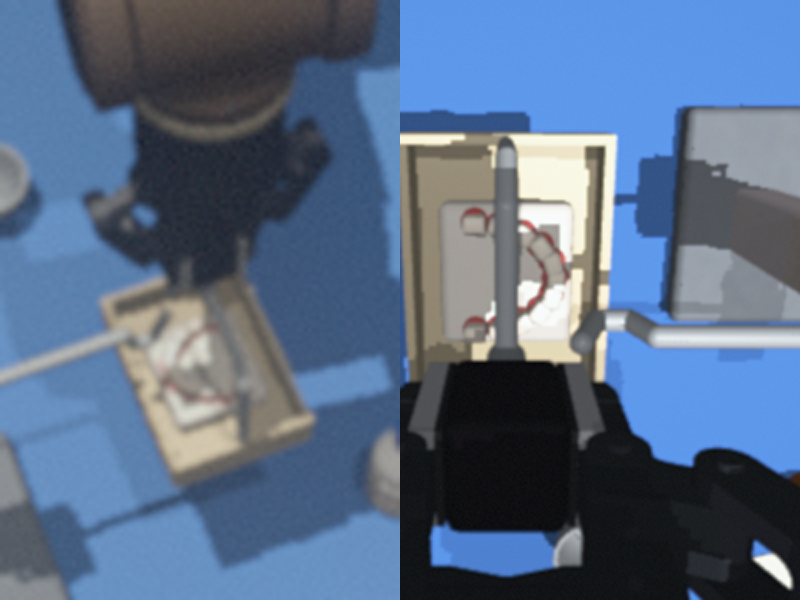

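In the wrist view (right) the hook tip is at (585,338), the U bottom at (617,317), the arm corner at (655,337), and the bar line at x≈508. I'll check these against the commanded geometry.

Run:
```python
from h import *
np.set_printoptions(precision=4,suppress=True)
m=dict(np.load('w2.npz'))
f=lambda x,y,z:ray('',230+(x-400)/2-.25,60+y/2-.25,z,m)
print('tip',f(585,340,.2485),'U',f(618,318,.224),'arm',f(655,337,.2395),f(795,338,.2395))
for z in(.255,.2617,.268):print('bar',f(508,160,z),f(508,350,z))
print('tray',f(615,136,.2617-.087),f(605,380,.2617-.087))
```

```text
tip [ 0.6626 -0.0261  0.2485] U [ 0.6618 -0.0411  0.224 ] arm [ 0.6607 -0.0509  0.2395] [ 0.6614 -0.098   0.2395]
bar [0.7191 0.0001 0.255 ] [ 0.6612 -0.0014  0.255 ]
bar [0.7197 0.0001 0.2617] [ 0.664  -0.0013  0.2617]
bar [0.7202 0.0001 0.268 ] [ 0.6666 -0.0012  0.268 ]
tray [ 0.7235 -0.044   0.1747] [ 0.6143 -0.0476  0.1747]
```

Hook and bar agree to within 2–3 mm, inside the U's slack. I'll go over the tip to the seat line, then lower to just above contact.

play_rows:
  moves: [0,0,0,0,2,0,15,0,0,0,0,5,0,15,0,0,0,0,7,0,15,0,0,0,0,8,0,15,0,0,0,0,7,0,15,0,0,0,0,5,0,15,0,0,0,0,3,0,15,0,0,0,0,1.5,0,15,0,0,0,0,0,0,15,0,0,0,0,0,2,15,0,0,0,0,0,3,15,0,0,0,0,0,4,15,0,0,0,0,0,4,15,0,0,0,0,0,4,15,0,0,0,0,0,3,15,0,0,0,0,0,2,15,0,0,0,0,0,1,15,0,0,0,0,0,0,15]

```text
time_s: 14.38
eef_pos: [0.6632, -0.0382, 0.2631]
ee_rot: [[1.0, 0.024, 0.0], [0.024, -1.0, -0.0], [0.0, 0.0, -1.0]]
wrist_force: [0.9, -0.3, -8.2]
gripper_width: 0.0254
grip_force: 60.0
```

```bash
cat > st.py <<'E'
from h import *
import sys,cv2
np.set_printoptions(precision=4,suppress=True)
F=[];n=int(sys.argv[1])
for i in range(n):
    im=ctrl.read_camera(sys.argv[2]);s=ctrl.observe();F.append(np.r_[s['wrist_force'],s['ft_torque']])
F=np.array(F);print(s['time_s'],s['eef_pos'],F.mean(0),F.std(0)[2],s['gripper_width'])
if len(sys.argv)>3: cv2.imwrite(sys.argv[3],cv2.resize(im[60:360,230:430],(400,600),interpolation=2))
E
python3 st.py 8 wrist pics/w3.png
```

```text
14.775 [ 0.6632 -0.0382  0.2631] [-0.1758  0.013  -7.328   0.0063  0.0051  0.0117] 0.5733413275796021 0.0256077647049308
```

View pics/w3.png

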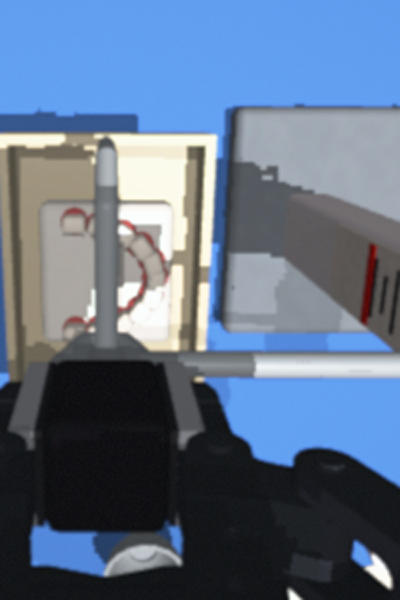

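The bar is inside the U's mouth and there is no contact yet. Starting the slow let-down.

play_rows:
  moves: [0,0,0,0,0,1,15,0,0,0,0,0,1.5,15,0,0,0,0,0,1.5,15,0,0,0,0,0,1.5,15,0,0,0,0,0,1.5,15,0,0,0,0,0,1.5,15,0,0,0,0,0,1.5,15,0,0,0,0,0,2,15,0,0,0,0,0,2.5,15,0,0,0,0,0,3,15,0,0,0,0,0,3,15,0,0,0,0,0,3,15,0,0,0,0,0,3,15,0,0,0,0,0,3,15,0,0,0,0,0,2.5,15,0,0,0,0,0,2,15,0,0,0,0,0,1,15,0,0,0,0,0,0,15]

```text
time_s: 17.02
eef_pos: [0.6633, -0.0382, 0.2281]
ee_rot: [[1.0, 0.024, 0.0], [0.024, -1.0, -0.0], [0.0, 0.0, -1.0]]
wrist_force: [-0.1, 3.0, -3.5]
gripper_width: 0.0253
grip_force: 60.5
```

```bash
python3 st.py 12 scene
```

```text
17.625 [ 0.6632 -0.0382  0.2281] [ 0.4139  2.7142 -3.6157  0.525  -0.0597 -0.0064] 0.42099432215630117 0.025329840037971233
```

Vertical load is transferring as expected. However, Fy = +2.7 N shows the bar is riding on the arm-side slope of the U, so I'll ease it about 2.5 mm outwards.

play_rows:
  moves: [0,0,0,0,-0.5,0,15,0,0,0,0,-0.5,0,15,0,0,0,0,-0.5,0,15,0,0,0,0,-0.5,0,15,0,0,0,0,-0.5,0,15,0,0,0,0,0,0,15]

```text
time_s: 18.38
eef_pos: [0.6632, -0.0371, 0.2282]
ee_rot: [[1.0, 0.024, 0.0], [0.024, -1.0, -0.002], [0.0, 0.002, -1.0]]
wrist_force: [0.7, -8.2, -3.8]
gripper_width: 0.0255
grip_force: 60.5
```

```bash
python3 st.py 8 scene
```

```text
18.775 [ 0.6632 -0.0372  0.2282] [ 0.0919 -8.2884 -3.4618 -1.6017 -0.0483  0.0242] 0.3213393317806129 0.025198905434605557
```

That overshot: lateral stiffness is about 4.4 N/mm. The zero-force point lies about 0.6 mm from the first position, so I'll move back 1.9 mm.

play_rows:
  moves: [0,0,0,0,0.5,0,15,0,0,0,0,0.5,0,15,0,0,0,0,0.5,0,15,0,0,0,0,0.4,0,15,0,0,0,0,0,0,15]

```text
time_s: 19.4
eef_pos: [0.6632, -0.0376, 0.2281]
ee_rot: [[1.0, 0.024, 0.0], [0.024, -1.0, -0.0], [0.0, 0.0, -1.0]]
wrist_force: [0.1, -4.0, -3.3]
gripper_width: 0.0253
grip_force: 60.6
```

```bash
python3 st.py 6 scene
```

```text
19.7 [ 0.6632 -0.0376  0.2281] [ 0.5918 -3.2025 -3.4988 -0.626  -0.099  -0.0113] 0.3689301649885729 0.025338013538209095
```

play_rows:
  moves: [0,0,0,0,0.4,0,15,0,0,0,0,0.4,0,15,0,0,0,0,0,0,15]

```text
time_s: 20.08
eef_pos: [0.6632, -0.038, 0.2281]
ee_rot: [[1.0, 0.025, -0.0], [0.025, -1.0, 0.001], [-0.0, -0.001, -1.0]]
wrist_force: [1.4, 1.7, -2.3]
gripper_width: 0.0253
grip_force: 60.6
```

```bash
python3 st.py 6 scene
```

```text
20.375 [ 0.6632 -0.0381  0.2281] [ 0.3382  2.2411 -3.2075  0.4804 -0.0986 -0.0016] 0.5695396137116377 0.025365225265423993
```

play_rows:
  moves: [0,0,0,0,-0.3,0,15,0,0,0,0,0,1,15,0,0,0,0,0,2,15,0,0,0,0,0,3,15,0,0,0,0,0,3,15,0,0,0,0,0,3,15,0,0,0,0,0,3,15,0,0,0,0,0,3,15,0,0,0,0,0,2,15,0,0,0,0,0,1,15,0,0,0,0,0,0,15,0,0,0,0,0,0,15]

```text
time_s: 21.88
eef_pos: [0.6632, -0.0381, 0.2072]
ee_rot: [[1.0, 0.024, 0.0], [0.024, -1.0, -0.0], [0.0, 0.0, -1.0]]
wrist_force: [0.2, 3.6, -1.3]
gripper_width: 0.0248
grip_force: 60.8
```

```bash
python3 st.py 10 scene
```

```text
22.375 [ 0.6632 -0.0381  0.2071] [ 0.2173  2.9995 -1.0233  0.5787 -0.0339 -0.0088] 0.41725885135287766 0.02560725450647191
```

play_rows:
  moves: [0,0,0,0,-0.2,1,15,0,0,0,0,-0.2,1.5,15,0,0,0,0,0,2,15,0,0,0,0,0,1.5,15,0,0,0,0,0,1,15,0,0,0,0,0,0,15,0,0,0,0,0,0,15]

```text
time_s: 23.25
eef_pos: [0.6632, -0.0378, 0.2001]
ee_rot: [[1.0, 0.024, 0.0], [0.024, -1.0, -0.0], [0.0, 0.0, -1.0]]
wrist_force: [0.3, -0.7, 0.6]
gripper_width: 0.0256
grip_force: 61.0
```

```bash
python3 st.py 20 scene
```

```text
24.25 [ 0.6632 -0.0378  0.2001] [ 0.4747 -1.6234 -0.2206 -0.3013 -0.0563  0.0046] 0.5401898376547745 0.024982439365397346
```

Run:
```python
from h import *
import cv2
a=ctrl.read_camera('scene');t=ctrl.read_camera('top');w=ctrl.read_camera('wrist')
m=ctrl.camera_model('wrist');np.savez('w4.npz',**m)
c=lambda im,u,v,W,H:cv2.resize(im[v:v+H,u:u+W],(400,300),interpolation=2)
cv2.imwrite('pics/m4.png',np.vstack([np.hstack([c(a,195,205,100,75),c(t,265,145,80,60)]),np.hstack([c(w,320,160,240,180),c(w,230,60,200,150)])]))
s=ctrl.observe();print(s['time_s'],s['wrist_force'])
```

```text
24.4 [ 0.67182561 -2.47701245 -0.15139069]
```

View pics/m4.png

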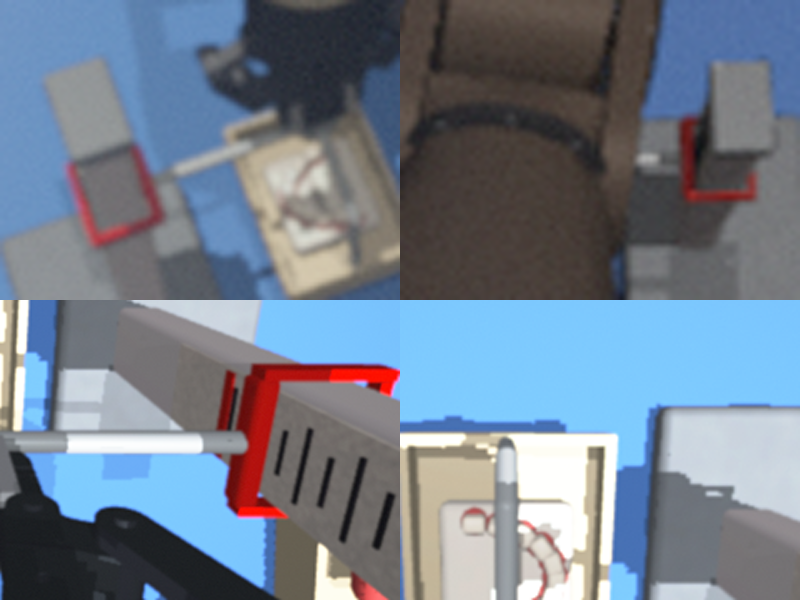

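Everything is tidy: the pointer ring is just above the red end mark, and the hook arm lies level at v≈441 in the lower-left crop. I'll estimate the hook travel from this view.

```bash
python3 - <<'E'
from h import *
np.set_printoptions(precision=4,suppress=True)
def pl(m,u,v,ax,val):
    K,R,t=m['camera_matrix'],m['R'],m['t'];d=R.T@np.linalg.solve(K,[u,v,1]);c=-R.T@t
    return c+d*(val-c[ax])/d[ax]
m=dict(np.load('w4.npz'));g=lambda x,y:(320+x*.6-.2,160+(y-300)*.6-.2)
for xx in(.661,.662,.663):print('arm',[pl(m,*g(x,y),0,xx) for x,y in((70,442),(150,441.5),(235,441))])
for n,p in dict(markL=(232,375),markB=(220,455),ringUp=(262,370),ringLow=(238,513),ringInUp=(275,385),t1=(281,452),t2=(304,467),t3=(326,482),t4=(352,499),t5=(381,520),tm=(236,405)).items():print(n,pl(m,*g(*p),1,-.152))
m2=dict(np.load('w2.npz'));print('cal',[pl(m2,230+(x-400)/2-.25,60+337/2-.25,0,.6612) for x in(655,795)])
E
python3 st.py 12 wrist
```

```text
arm [array([ 0.661 , -0.0858,  0.1794]), array([ 0.661 , -0.115 ,  0.1775]), array([ 0.661 , -0.1467,  0.1754])]
arm [array([ 0.662 , -0.0851,  0.1817]), array([ 0.662 , -0.1139,  0.1798]), array([ 0.662 , -0.1452,  0.1777])]
arm [array([ 0.663 , -0.0844,  0.1839]), array([ 0.663 , -0.1128,  0.182 ]), array([ 0.663 , -0.1437,  0.18  ])]
markL [ 0.6808 -0.152   0.1576]
markB [ 0.6481 -0.152   0.16  ]
ringUp [ 0.6875 -0.152   0.174 ]
ringLow [ 0.6328 -0.152   0.1776]
ringInUp [ 0.6846 -0.152   0.1821]
t1 [ 0.6645 -0.152   0.1917]
t2 [ 0.6646 -0.152   0.2025]
t3 [ 0.6645 -0.152   0.2117]
t4 [ 0.6645 -0.152   0.2212]
t5 [ 0.6641 -0.152   0.2307]
tm [ 0.6707 -0.152   0.1637]
cal [array([ 0.6612, -0.0505,  0.2409]), array([ 0.6612, -0.0988,  0.2379])]
25.0 [ 0.6632 -0.0377  0.2001] [ 0.5171 -2.3352  0.0008 -0.4391 -0.0933  0.0061] 0.45161181622947594 0.025577278471646654
```

Force, travel (about 61–65 mm) and weight (about 7.4 N) agree that we are close to balance. I'll trim the remaining side force and lower 0.8 mm.

play_rows:
  moves: [0,0,0,0,0.15,0.4,15,0,0,0,0,0.15,0.4,15,0,0,0,0,0,0,15,0,0,0,0,0,0,15]

```text
time_s: 25.5
eef_pos: [0.6632, -0.0378, 0.1993]
ee_rot: [[1.0, 0.024, -0.0], [0.024, -1.0, 0.0], [-0.0, -0.0, -1.0]]
wrist_force: [0.1, -0.3, -0.4]
gripper_width: 0.0257
grip_force: 61.0
```

```bash
python3 st.py 24 wrist
```

```text
26.7 [ 0.6632 -0.038   0.1993] [ 0.5915  0.7278 -0.1574  0.1414 -0.107  -0.0008] 0.5607490976455336 0.025087333125984403
```

play_rows:
  moves: [0,0,0,0,-0.1,0.5,15,0,0,0,0,0,0.5,15,0,0,0,0,0,0,15,0,0,0,0,0,0,15,0,0,0,0,0,0,15]

```text
time_s: 27.32
eef_pos: [0.6632, -0.038, 0.1983]
ee_rot: [[1.0, 0.024, 0.0], [0.024, -1.0, -0.0], [0.0, 0.0, -1.0]]
wrist_force: [1.1, 0.8, -0.5]
gripper_width: 0.025
grip_force: 61.0
```

```bash
python3 st.py 12 wrist
```

```text
27.925 [ 0.6632 -0.0379  0.1983] [ 0.2967  0.7666  0.1005  0.1409 -0.0948 -0.0067] 0.5059620638647708 0.025269983393237293
```

Balanced (Fz ≈ 0.1 N). Releasing gently.

play_rows:
  moves: [0,0,0,0,-0.1,0,15,0,0,0,0,0,0,15,0,0,0,0,0,0,26,0,0,0,0,0,0,28,0,0,0,0,0,0,30,0,0,0,0,0,0,33,0,0,0,0,0,0,38,0,0,0,0,0,0,45,0,0,0,0,0,0,55,0,0,0,0,0,0,70,0,0,0,0,0,0,80,0,0,0,0,0,0,80]

```text
time_s: 29.42
eef_pos: [0.6632, -0.0378, 0.1983]
ee_rot: [[1.0, 0.024, -0.0], [0.024, -1.0, -0.0], [-0.0, 0.0, -1.0]]
wrist_force: [0.7, 0.2, -0.1]
gripper_width: 0.0802
grip_force: 0.0
```

```bash
python3 st.py 3 wrist pics/w5.png
```

```text
29.575 [ 0.6632 -0.0378  0.1983] [ 0.0739 -0.1795 -0.1823  0.0202 -0.0228  0.0007] 0.4706375718540953 0.07994887433383419
```

View pics/w5.png

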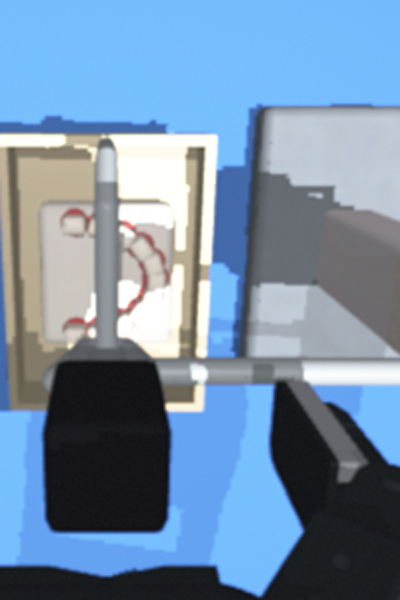

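The carrier hangs level at the same place, with its bar on the hook. Withdrawing straight up, then letting it settle.

play_rows:
  moves: [0,0,0,0,0,-3,80,0,0,0,0,0,-8,80,0,0,0,0,0,-15,80,0,0,0,0,0,-20,80,0,0,0,0,0,-25,80,0,0,0,0,0,-25,80,0,0,0,0,0,-20,80,0,0,0,0,0,-10,80,0,0,0,0,0,-4,80,0,0,0,0,0,0,80,0,0,0,0,0,0,80,0,0,0,0,0,0,80,0,0,0,0,0,0,80,0,0,0,0,0,0,80,0,0,0,0,0,0,80,0,0,0,0,0,0,80]

```text
time_s: 31.58
eef_pos: [0.6632, -0.0378, 0.3283]
ee_rot: [[1.0, 0.024, -0.0], [0.024, -1.0, -0.0], [-0.0, 0.0, -1.0]]
wrist_force: [1.4, -1.1, 0.7]
gripper_width: 0.0798
grip_force: 0.0
```

Run:
```python
from h import *
import cv2
w=ctrl.read_camera('wrist')
for i in range(8):w2=ctrl.read_camera('wrist');print(round(float(cv2.absdiff(cv2.blur(w,(5,5)),cv2.blur(w2,(5,5))).max()),1),end=' ')
a=ctrl.read_camera('scene')
cv2.imwrite('pics/f.png',np.hstack([cv2.resize(w2[:,100:460],(400,466)),cv2.resize(a[180:297,195:295],(400,466),interpolation=2)]));print(ctrl.observe()['time_s'])
```

```text
5.0 5.0 5.0 5.0 7.0 7.0 7.0 7.0 32.075
```

View pics/f.png

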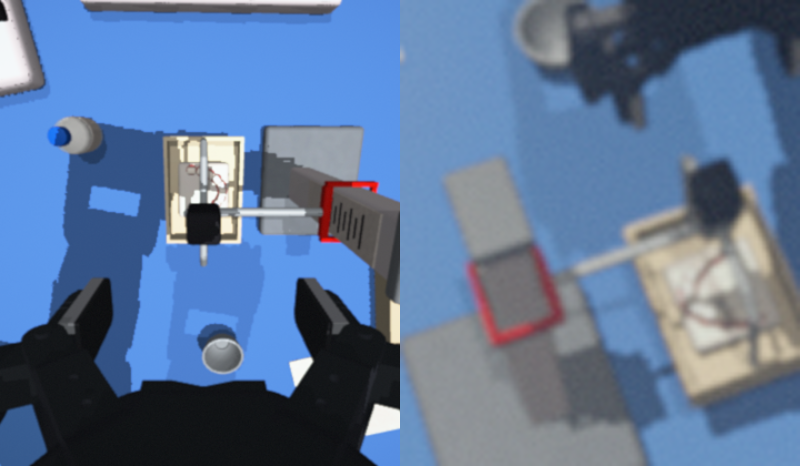

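The carrier hangs level and still, the gripper is clear, and the bottle and cup in view are standing. Handing in.

```bash
python3 -c "
from station import ctrl
print(ctrl.hand_in())"
```

```text
the job is handed in; nothing more can be done
None
```

The carrier hangs level and still from the scale hook; I let go only once the wrist force read about zero, the gripper is clear of it, and the job was handed in at about 32 s (no verdict shown).

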